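# Change round the battery packs of charger, work light and tyre inflator

## Robot

A 6-joint arm with a two-finger parallel gripper is mounted at the origin on a cart in front of the work surface, level with it; the furniture and walls round the work are solid. World frame = base frame: x ahead of the robot, y to its left, z up, the work surface at z = 0. Lengths are in m, angles in rad, forces in N, time in s.
With the tool pointing down it reaches from about 0.375 to 0.75 m from the base axis. Payload 9 kg.
Tool frame: the origin (TCP) lies midway between the tips of the shut fingers; the grasp point (between the pads) lies r.grasp_offset behind it (r.grasp_offset is the distance from the TCP to the grasp point, in m); z points along the fingers, y is the line along which they close (so a half turn about z gives the same grasp; the last joint's range is limited). The gripper opens to 85 mm and grips with 20 to 120 N. Pads are 22 mm wide; open, the fingers measure 114 mm over their backs; the gripper's body (76 mm by 85 mm) begins 54 mm behind the grasp point. The pads swing forward as they close: fully open they stand 13 mm farther back than shut.
Start: joints at [-1.328, 0.104, 0.097, 1.564, 0, 1.353], TCP at [0.267, -0.537, 0.231] pointing down, gripper open.
Joint ranges: [-2.99, 2.99], [-0.84, 1.86], [-1.1, 1.16], [-1.84, 2.11], [-1.51, 1.56], [-3.14, 3.14]. Speed limits (rad/s): [2.22, 2.22, 2.57, 3.14, 3.14, 3.14].

## Interface

Orientations are given as a 3x3 rotation matrix whose columns are the frame's x, y, z axes.
In Python, from plant import r gives the robot as it stands.
- The arm moves only by the shell command python3 -m jog 'ROWS'. ROWS is JSON, a list of rows, each a list of 5 numbers: the shift along the world's x, y, z in m, then the turn about the world's z in degrees, then the opening, from 0 (shut) to 1 (fully open). In form: [[tx, ty, tz, turn, jaw], ...]. A call has 1 to 20 rows; each row is the pose to reach, as a shift and turn from the pose commanded when the call began; what a row does not reach only later rows make up. A row lasts 1/8 s, in which the tool goes at most 62.5 mm and 10.7 degrees, less where a joint would pass 70% of its speed; a pose out of reach is approached as far as the arm can. A call with a gripper value outside its range is refused whole. The fingers move at their own pace and stop on an object; the grip force is fixed at half the most. Time passes only in rows, so rows that repeat a pose let the fingers close. It gives the time, the measured TCP pose, the force, the opening and the grip force at its end, in the units of the state.
- r.read_state(): the state, without advancing time (a new reading comes with each control period).
- r.snapshot(name): name is "scene" or "top"; returns a dict with "img" (400x640x3 uint8, red, green, blue), "fx", "fy", "cx", "cy" (pixels), "origin" and "rotation" of the camera in the world. Camera axes: x right, y down, z forward; pixel columns grow to the right and rows downward; lengths in m; the calibration is good to about 2 mm. A picture is of the moment at which its call begins. There is no depth.
- r.finish_job(): hands the job in; it is judged then, once.
Trained networks look in the newest picture that a camera, given by its name, has taken for a name from the list of things; names that differ only in an ending like _2 or _b are one class to them, and where a whole thing is asked for, a point or a joint stands for the part that bears it (a point fixed in the world has none). Each returns a list of dicts, best first, with "conf" (0 to 1); they miss things now and then, are a little off and sometimes report something else, mostly with a low value. They report only what shows in the picture. A call takes as long as a camera call.
- r.masks_of(camera, target): "mask" (400x640 bool, what is visible of it).
- r.mark_of(camera, target): "location" ([x, y, z] in m, in world coordinates, good to about 4 mm: a listed point, or the origin of a listed thing).
The state is a dict: "clock": time; "joint_positions": joint angles; "dq": joint speeds; "tau": joint torques, N m; "position": TCP position; "eef_rot": TCP orientation; "wrist_force": force on the tool from outside, world axes, zero at the start; "moment": the same for the moment, N m; "opening": opening from 0.0 (shut) to 1.0 (fully open); "finger_force": force on a finger pad.
Only numpy, scipy, OpenCV 4.12 (cv2) and the standard library are available. Lean on these libraries where they do the work, as an engineer would, in place of code of your own. Each camera call takes 0.05 s, during which the arm holds its last target. There are 200 camera calls.

## Task

The large battery pack on the charger is full, the inflator's small one is flat: put the large pack into the work light, the light's middle-sized pack into the tyre inflator and the small pack onto the charger, each set fully home in its bay and left standing there. A bay holds only one pack, so stand one aside on the way; the rubber mat is kept clear for that. Leave the tape measure, the ratchet and the jar where they are.

Things in the scene. Friction and masses are not known exactly. Their poses are not given: they have to be found in the camera images.
- pack_large: Large battery pack, in the charger at the start: grey; body 104 x 54 x 66 mm high, 86 mm with its foot; 0.6 kg. Under the body a centred foot 56 x 44 x 20 mm (lowest 6 mm 50 x 38) that plugs into a bay until the body rests on the rim. Origin: centre of the foot's underside; x along the long side, z up. Grip across y (54 mm). Fits every bay, either way round.
- pack_medium: Middle-sized battery pack, in the work light at the start: grey; body 84 x 54 x 52 mm high, 72 mm with its foot; 0.45 kg. Under the body a centred foot 56 x 44 x 20 mm (lowest 6 mm 50 x 38) that plugs into a bay until the body rests on the rim. Origin: centre of the foot's underside; x along the long side, z up. Grip across y (54 mm). Fits every bay, either way round.
- pack_small: Small battery pack, in the inflator at the start: grey; body 64 x 54 x 38 mm high, 58 mm with its foot; 0.3 kg. Under the body a centred foot 56 x 44 x 20 mm (lowest 6 mm 50 x 38) that plugs into a bay until the body rests on the rim. Origin: centre of the foot's underside; x along the long side, z up. Grip across y (54 mm). Fits every bay, either way round.
- charger: Charger, fixed: low black housing 160 x 110 mm, sloped grey front with louvres and three tiny lamps. In its top an open bay for any pack: well 62 (x) x 50 x 22 mm deep, 3 mm bevel, clear beside it. Origin: on the bench under the bay's centre; front faces -x, z up. Rim 46 mm up: a pack that is home has its origin 26 mm above the charger's.
- work_light: Work light, fixed: grey housing on a tube stand, 190 x 136 mm; tilted LED panel 126 mm wide, 97 mm high, 60 mm and more in front of the bay's centre. In its top an open bay for any pack: well 62 (x) x 50 x 22 mm deep, 3 mm bevel, clear beside it. Origin: on the bench under the bay's centre; front faces -x, z up. Rim 52 mm up: a pack that is home has its origin 32 mm above the light's.
- inflator: Tyre inflator, fixed: black housing 190 x 132 mm, round gauge on a sloped front, black hose wound round it. In its top an open bay for any pack: well 62 (x) x 50 x 22 mm deep, 3 mm bevel, clear beside it. Origin: on the bench under the bay's centre; front faces -x, z up. Rim 50 mm up: a pack that is home has its origin 30 mm above the inflator's.
- mat: Ribbed black rubber mat, 110 x 110 x 3 mm, lying flat, fixed, always clear at the start: room to stand one pack aside on its foot. Origin: centre of its underside on the bench; it may lie turned.
- tape_measure: Tape measure, yellow, 62 x 91 x 35 mm, lying loose near the front edge of the bench; not part of the job. Origin: centre of its underside.
- ratchet: Ratchet handle, 215 mm long, 35 mm wide, 29 mm high, lying loose near the front edge of the bench; its handle lies along its y axis; not part of the job. Origin: centre of its underside.
- jar: Clear jar with a red lid, 65 mm across, 99 mm high, standing loose at the back of the bench, before tall drawer racks whose fronts stand 0.75 m ahead of the robot (swing short of them); not part of the job. Origin: centre of its underside.

How it is judged:
By the outcome, as a careful person would: the job done as asked, in the order asked, and still so for the second after the job is handed in, with the robot touching nothing.
It also fails if it takes over 112 s, if anything falls off the work surface, if the arm or the gripper's body presses on something with over 40 N, if the wrist force passes 120 N, or if a joint passes its speed limit or range.

## Working session

There is one attempt and no reset: what is moved stays moved. The work goes in short steps, Python scripts to look and compute and a shell command to move; the robot and the scene stay as the last step left them, time stands still between calls to the robot, and variables do not carry over. Pictures are saved under pics/ and viewed, at most 14 in all, crops included, and the job is handed in when it is done.

```bash
ls; mkdir -p pics; cat > h.py <<'E'
from plant import r
import numpy as np, cv2
def snap(c,n):
    s=r.snapshot(c); cv2.imwrite(f'pics/{n}.png',s['img'][:,:,::-1]); return s
def proj(s,p):
    q=np.array(s['rotation']).T@(np.array(p)-np.array(s['origin'])); return np.array([s['fx']*q[0]/q[2]+s['cx'],s['fy']*q[1]/q[2]+s['cy']])
def ray(s,u,v,z):
    d=np.array(s['rotation'])@np.array([(u-s['cx'])/s['fx'],(v-s['cy'])/s['fy'],1]); o=np.array(s['origin']); return o+d*(z-o[2])/d[2]
E
python3 - <<'E'
from h import *
np.set_printoptions(precision=3,suppress=True)
for c in('scene','top'):
    s=snap(c,c+'0'); print(c,s['origin'],s['fx'],s['rotation'])
    for t in 'pack_large pack_medium pack_small charger work_light inflator mat tape_measure ratchet jar'.split():
        print(t,[(np.array(m['location']).round(3),round(m['conf'],2)) for m in r.mark_of(c,t)[:2]])
print(r.read_state(),r.grasp_offset)
E
```

```text
pics
scene [ 0.048 -0.993  0.498] 377.86637668655226 [[ 0.86  -0.212  0.465]
 [-0.51  -0.371  0.776]
 [ 0.008 -0.904 -0.427]]
pack_large []
pack_medium [(array([ 0.552, -0.242,  0.028]), 0.95)]
pack_small [(array([ 0.535, -0.42 ,  0.029]), 0.74), (array([ 0.556, -0.237,  0.   ]), 0.65)]
charger []
work_light [(array([ 0.559, -0.241,  0.001]), 0.66)]
inflator [(array([ 0.535, -0.422,  0.001]), 0.7)]
mat [(array([0.47 , 0.172, 0.029]), 0.73), (array([ 0.581, -0.041, -0.001]), 0.57)]
tape_measure [(array([ 0.388, -0.022,  0.002]), 0.84)]
ratchet [(array([ 0.38 , -0.207,  0.004]), 0.69)]
jar [(array([ 0.71 , -0.147, -0.002]), 0.58)]
top [ 0.417 -0.129  1.117] 377.64885268757183 [[ 0.014 -0.991  0.132]
 [-1.    -0.016 -0.017]
 [ 0.019 -0.131 -0.991]]
pack_large [(array([0.468, 0.172, 0.024]), 0.91)]
pack_medium [(array([ 0.559, -0.235,  0.035]), 0.86)]
pack_small [(array([ 0.535, -0.42 ,  0.028]), 0.77)]
charger [(array([0.47 , 0.174, 0.002]), 0.84)]
work_light [(array([ 0.555, -0.242,  0.001]), 0.85)]
inflator [(array([ 0.536, -0.422, -0.001]), 0.88)]
mat [(array([ 0.575, -0.037, -0.001]), 0.63)]
tape_measure [(array([ 0.386, -0.018, -0.001]), 0.83), (array([ 0.558, -0.241,  0.036]), 0.52)]
ratchet [(array([ 0.37 , -0.201, -0.002]), 0.89)]
jar [(array([ 0.537, -0.419,  0.002]), 0.64), (array([ 0.708, -0.151, -0.001]), 0.62)]
{'clock': 1.1, 'joint_positions': array([-1.328,  0.104,  0.097,  1.564,  0.   ,  1.353]), 'dq': array([ 0.   ,  0.   , -0.   , -0.001, -0.001, -0.   ]), 'tau': array([ -0.   , -55.676,  50.378,   0.001,  -0.   ,  -0.   ]), 'position': array([ 0.267, -0.537,  0.231]), 'eef_rot': array([[ 0.896,  0.445,  0.   ],
       [ 0.445, -0.896, -0.   ],
       [-0.   ,  0.   , -1.   ]]), 'wrist_force': array([-0.275, -0.649,  0.104]), 'moment': array([0.033, 0.016, 0.015]), 'finger_force': 0.0, 'opening': 1.0034878689639368} 0.0187
```

View pics/top0.png

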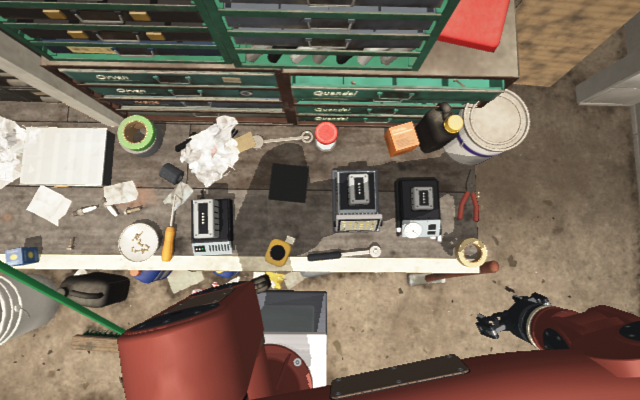

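View pics/scene0.png

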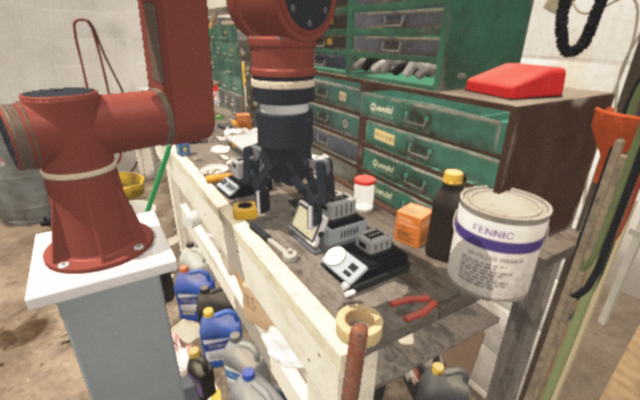

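The top view shows the charger (213,222), mat (289,183), light (357,198) and inflator (419,207), each holding its pack. The scene view has the gripper in front of the charger. The network's marks agree with both. Next I'll fit box silhouettes to get yaw and height.

```bash
cat > fit.py <<'E'
from h import *
from scipy.optimize import minimize
D={'pack_large':(.104,.066),'pack_medium':(.084,.052),'pack_small':(.064,.038)}
def sil(s,name,p,yaw):
    L,H=D[name]; c,sn=np.cos(yaw),np.sin(yaw); im=np.zeros((1600,2560),np.uint8)
    pts=[proj(s,[p[0]+c*a-sn*b,p[1]+sn*a+c*b,p[2]+z]) for a in(-L/2,L/2) for b in(-.027,.027) for z in(.02,.02+H)]
    cv2.fillConvexPoly(im,cv2.convexHull(np.float32(pts)*4+1.5).round().astype(int),1)
    return cv2.resize(im.astype(np.float32),(640,400),interpolation=cv2.INTER_AREA)
def fit(views,name,p0,yaw0=0):
    # views: list of (snap,mask)
    def cost(q):
        return sum(np.abs(sil(s,name,q[:3]/100,q[3]/10)-m).sum()/m.sum() for s,m in views)+.002*((q[2]-p0[2]*100)/.5)**2
    best=None
    for y in np.radians([-10,0,10])+yaw0:
        o=minimize(cost,np.r_[np.array(p0)*100,y*10],method='Nelder-Mead',options=dict(initial_simplex=np.r_[np.array(p0)*100,y*10]+np.vstack([np.zeros(4),np.eye(4)*[1,1,1,1.5]])))
        if best is None or o.fun<best.fun: best=o
    return best.x[:3]/100,np.degrees(best.x[3]/10),best.fun
E
cat > m.py <<'E'
from fit import *
S={c:snap(c,c+'1') for c in('scene','top')}
G={'pack_large':(.469,.173,.026),'pack_medium':(.556,-.239,.032),'pack_small':(.535,-.42,.03)}
for n,p in G.items():
    for cs in (('top',),('scene',),('scene','top')):
        v=[]
        for c in cs:
            ms=[m for m in r.masks_of(c,n) if m['conf']>.5]
            if ms:
                best=min(ms,key=lambda m:np.linalg.norm(np.argwhere(m['mask']).mean(0)[::-1]-proj(S[c],np.array(p)+[0,0,.05])))
                v.append((S[c],best['mask'].astype(np.float32)))
        if len(v)==len(cs): print(n,cs,[x.round(3) if hasattr(x,'round') else x for x in fit(v,n,p)],[int(m.sum()) for _,m in v])
for n in('charger','work_light','inflator','mat'):
    for m in r.masks_of('top',n)[:1]:
        k=cv2.findContours(m['mask'].astype(np.uint8),0,2)[0]; k=max(k,key=cv2.contourArea)
        w=np.float32([ray(S['top'],u,v,.0 if n=='mat' else .04)[:2] for u,v in k[:,0]]); print(n,m['conf'],cv2.minAreaRect(w*1000))
im=cv2.imread('pics/top1.png'); cv2.imwrite('pics/crop1.png',cv2.resize(im[150:260,180:450],(800,326),interpolation=cv2.INTER_CUBIC))
E
python3 m.py
```

```text
pack_large ('top',) [array([0.47 , 0.173, 0.024]), np.float64(4.782), np.float64(0.05)] [1024]
pack_large ('scene',) [array([ 0.466,  0.268, -0.011]), np.float64(72.089), np.float64(0.954)] [263]
pack_large ('scene', 'top') [array([0.469, 0.175, 0.024]), np.float64(2.432), np.float64(2.167)] [263, 1024]
pack_medium ('top',) [array([ 0.558, -0.242,  0.025]), np.float64(3.417), np.float64(0.064)] [663]
pack_medium ('scene',) [array([ 0.565, -0.236,  0.027]), np.float64(26.53), np.float64(0.206)] [742]
pack_medium ('scene', 'top') [array([ 0.557, -0.241,  0.031]), np.float64(3.687), np.float64(0.359)] [742, 663]
pack_small ('top',) [array([ 0.535, -0.422,  0.027]), np.float64(0.513), np.float64(0.066)] [518]
pack_small ('scene',) [array([ 0.537, -0.418,  0.026]), np.float64(5.018), np.float64(0.062)] [874]
pack_small ('scene', 'top') [array([ 0.535, -0.422,  0.028]), np.float64(1.313), np.float64(0.136)] [874, 518]
charger 0.8 ((447.4999084472656, 166.32937622070312), (153.37109375, 117.28661346435547), 3.5763018131256104)
work_light 0.91 ((531.2052001953125, -242.00958251953125), (181.66464233398438, 140.18792724609375), 0.9854488968849182)
inflator 0.87 ((510.32598876953125, -417.2793273925781), (182.763427734375, 129.7435302734375), 1.850797414779663)
mat 0.65 ((584.8369140625, -41.45319366455078), (110.9387435913086, 110.49356842041016), 84.84859466552734)
```

View pics/crop1.png

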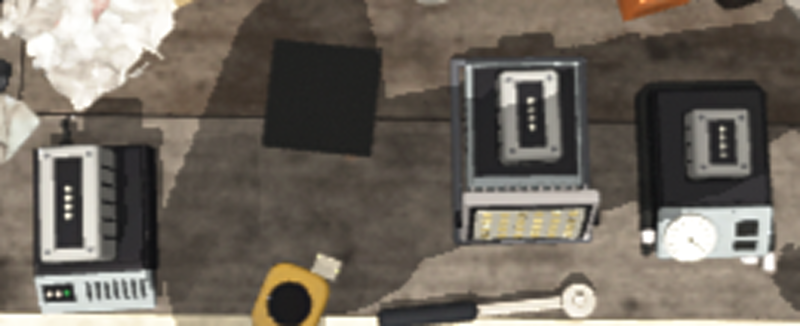

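The crop shows all three packs nearly aligned with x, with yaws of 1–4°. The mat is clear at crop (322,98). Fits: large (.470,.173), medium (.557,-.241), small (.535,-.422), mat (.580,-.040). Their heights match the text. I'll stand the small pack aside first.

```bash
python3 -m jog '[[0.1,0.04,0,20,1],[0.2,0.08,0,40,1],[0.268,0.115,0,60,1],[0.268,0.115,-0.04,80,1],[0.268,0.115,-0.06,100,1],[0.268,0.115,-0.06,120,1],[0.268,0.115,-0.06,140,1],[0.268,0.115,-0.06,155,1],[0.268,0.115,-0.06,155,1],[0.268,0.115,-0.06,155,1],[0.268,0.115,-0.06,155,1],[0.268,0.115,-0.06,155,1],[0.268,0.115,-0.06,155,1],[0.268,0.115,-0.06,155,1],[0.268,0.115,-0.06,155,1],[0.268,0.115,-0.06,155,1],[0.268,0.115,-0.06,155,1]]'
python3 - <<'E'
from h import *
s=r.read_state();print(s['position'],s['eef_rot'].round(3),s['joint_positions'].round(2))
for c in('scene','top'):
    snap(c,c+'2'); print([(m['location'],m['conf']) for n in ('pack_small','charger') for m in r.mark_of(c,n)[:1]])
a=cv2.imread('pics/scene2.png')[150:330,220:460]; cv2.imwrite('pics/c2.png',cv2.resize(a,(720,540)))
E
```

```text
clock: 4.12
position: [0.5348, -0.4224, 0.1713]
eef_rot: [[-1.0, -0.023, -0.0], [-0.023, 1.0, 0.0], [0.0, 0.0, -1.0]]
wrist_force: [-0.5, -0.0, -0.2]
opening: 0.997
finger_force: 0.0
[ 0.53482203 -0.42241995  0.17130229] [[-1.    -0.023 -0.   ]
 [-0.023  1.     0.   ]
 [ 0.     0.    -1.   ]] [-0.86  0.35  0.27  1.49  0.   -0.88]
[([0.5353, -0.4227, 0.0299], 0.77), ([0.4713, 0.1763, -0.0023], 0.6)]
[([0.4677, 0.1741, 0.0022], 0.73)]
```

View pics/c2.png

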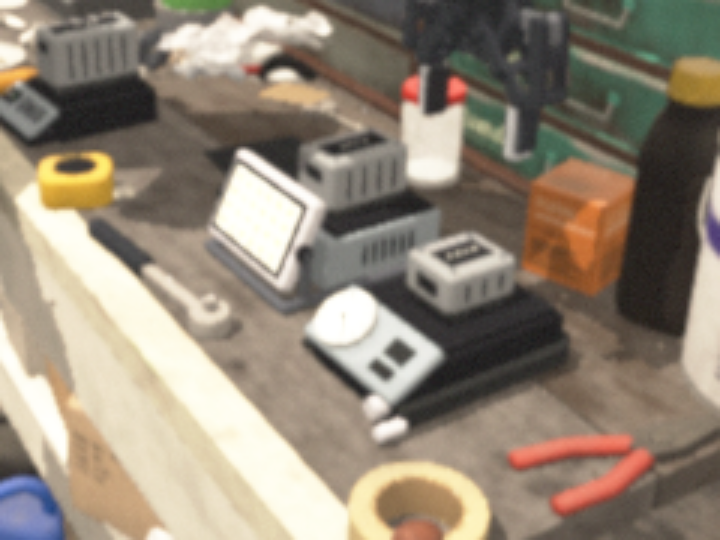

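The crop shows the open gripper straight above the small pack, at about crop (475,100), with all three packs now in clear view. I'll refit from the scene camera, then grasp.

```bash
sed -i "s/+'1'/+'3'/; s/^im=.*//" m.py; python3 m.py | grep -v "^pack.*('top',)"
python3 -m jog '[[0,0,-0.05,0,1],[0,0,-0.09,0,1],[0,0,-0.117,0,1],[0,0,-0.117,0,1],[0,0,-0.117,0,0.4],[0,0,-0.117,0,0.4],[0,0,-0.117,0,0.4],[0,0,-0.117,0,0.4],[0,0,-0.117,0,0.4],[0,0,-0.117,0,0.4]]'
```

```text
pack_large ('scene',) [array([0.47 , 0.178, 0.025]), np.float64(-6.488), np.float64(0.091)] [767]
pack_large ('scene', 'top') [array([0.469, 0.171, 0.027]), np.float64(2.976), np.float64(0.163)] [767, 1093]
pack_medium ('scene',) [array([ 0.562, -0.234,  0.029]), np.float64(15.2), np.float64(0.133)] [813]
pack_medium ('scene', 'top') [array([ 0.557, -0.241,  0.032]), np.float64(3.699), np.float64(0.23)] [813, 671]
pack_small ('scene',) [array([ 0.535, -0.42 ,  0.028]), np.float64(2.276), np.float64(0.055)] [889]
charger 0.93 ((450.310791015625, 167.53305053710938), (158.7384490966797, 115.12771606445312), 2.5951430797576904)
work_light 0.64 ((532.6482543945312, -240.60533142089844), (184.63229370117188, 143.0772705078125), 0.9884726405143738)
inflator 0.65 ((576.2040405273438, -392.9927978515625), (70.7233657836914, 147.54034423828125), 38.09469985961914)
mat 0.65 ((585.082275390625, -43.326416015625), (112.71819305419922, 110.47415924072266), 85.18394470214844)
clock: 6.58
position: [0.5358, -0.4234, 0.0568]
eef_rot: [[-1.0, -0.025, 0.002], [-0.025, 1.0, -0.002], [-0.002, -0.002, -1.0]]
wrist_force: [-0.7, 0.7, 6.6]
opening: 0.625
finger_force: 64.6
```

```bash
python3 -m jog '[[0,0,0.02,0,0.4],[0,0,0.05,0,0.4],[0,0,0.1,0,0.4],[0,0,0.14,0,0.4],[0.005,0.05,0.14,0,0.4],[0.015,0.1,0.14,0,0.4],[0.02,0.15,0.14,0,0.4],[0.025,0.2,0.14,0,0.4],[0.03,0.25,0.14,0,0.4],[0.037,0.3,0.14,0,0.4],[0.042,0.35,0.14,0,0.4],[0.046,0.382,0.14,0,0.4],[0.046,0.382,0.11,0,0.4],[0.046,0.382,0.07,0,0.4],[0.046,0.382,0.03,0,0.4],[0.046,0.382,0.0,0,0.4],[0.046,0.382,0.0,0,0.4]]'
python3 - <<'E'
from h import *
snap('scene','s4'); snap('top','t4')
a=cv2.imread('pics/s4.png')[150:300,200:400]; b=cv2.imread('pics/t4.png')[130:280,190:390]
cv2.imwrite('pics/c4.png',cv2.resize(np.hstack([a,b]),(800,300)))
E
```

```text
clock: 8.7
position: [0.5792, -0.04, 0.053]
eef_rot: [[-1.0, -0.024, -0.004], [-0.024, 1.0, 0.001], [0.004, 0.001, -1.0]]
wrist_force: [-0.5, 0.1, -3.6]
opening: 0.618
finger_force: 64.0
```

View pics/c4.png

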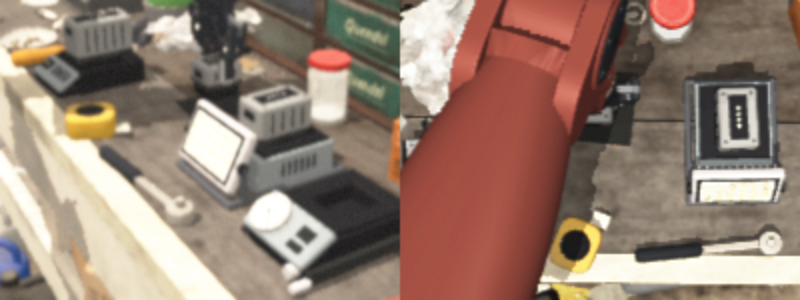

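The crop shows the small pack held over the mat (left half at about (215,70)) and the inflator's bay empty. Now I'll lower it.

```bash
python3 -m jog '[[0,0,-0.012,0,0.4],[0,0,-0.018,0,0.4],[0,0,-0.021,0,0.4],[0,0,-0.023,0,0.4],[0,0,-0.023,0,0.4]]'
```

```text
clock: 9.43
position: [0.5808, -0.0404, 0.0313]
eef_rot: [[-1.0, -0.024, -0.0], [-0.024, 1.0, 0.0], [0.0, 0.0, -1.0]]
wrist_force: [-0.9, 0.4, -1.9]
opening: 0.625
finger_force: 64.1
```

```bash
python3 -m jog '[[0,0,-0.001,0,0.4],[0,0,-0.002,0,0.4],[0,0,-0.002,0,0.4]]'
```

```text
clock: 9.8
position: [0.581, -0.0405, 0.0298]
eef_rot: [[-1.0, -0.024, 0.0], [-0.024, 1.0, -0.0], [-0.0, -0.0, -1.0]]
wrist_force: [-1.4, 0.6, 2.9]
opening: 0.622
finger_force: 64.7
```

```bash
python3 -m jog '[[0,0,0,0,1],[0,0,0,0,1],[0,0,0,0,1],[0,0,0.03,0,1],[0,0,0.08,0,1],[0,0,0.13,0,1],[-0.006,-0.05,0.13,1,1],[-0.012,-0.1,0.13,2,1],[-0.018,-0.15,0.13,2,1],[-0.024,-0.2,0.13,2,1],[-0.024,-0.2,0.13,2,1],[-0.024,-0.2,0.1,2,1],[-0.024,-0.2,0.06,2,1],[-0.024,-0.2,0.04,2,1],[-0.024,-0.2,0.04,2,1]]'
python3 - <<'E'
from h import *
snap('scene','s5'); s=snap('top','t5')
print([(m['location'],m['conf']) for n in ('pack_small','pack_medium') for c in('scene','top') for m in r.mark_of(c,n)[:1]])
a=cv2.imread('pics/s5.png')[150:300,200:400]; b=cv2.imread('pics/t5.png')[130:280,240:440]
cv2.imwrite('pics/c5.png',cv2.resize(np.hstack([a,b]),(800,300)))
E
```

```text
clock: 11.68
position: [0.5561, -0.2392, 0.0681]
eef_rot: [[-0.998, -0.06, -0.002], [-0.06, 0.998, 0.002], [0.002, 0.002, -1.0]]
wrist_force: [-0.2, 0.1, -0.0]
opening: 0.996
finger_force: 0.0
[([0.5832, -0.0438, 0.0035], 0.56), ([0.5831, -0.0422, 0.0056], 0.86), ([0.557, -0.239, 0.0297], 0.74)]
```

View pics/c5.png

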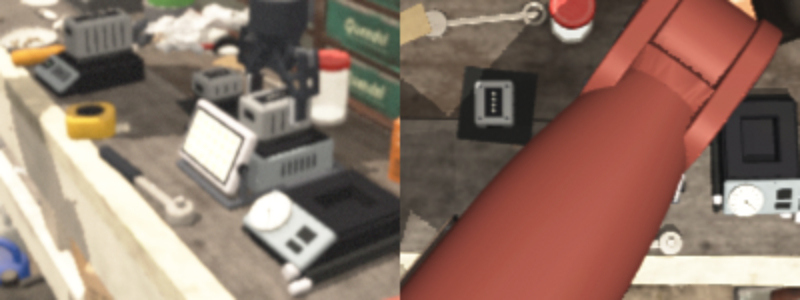

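The crop shows the small pack upright on the mat (right half at (493,102)) and the fingers either side of the medium pack. Closing and lifting.

```bash
python3 -m jog '[[0,0,0,0,0.4],[0,0,0,0,0.4],[0,0,0,0,0.4],[0,0,0,0,0.4],[0,0,0,0,0.4],[0,0,0,0,0.4],[0,0,0.03,0,0.4],[0,0,0.07,0,0.4],[0,0,0.1,0,0.4],[0,0,0.1,0,0.4],[-0.006,-0.05,0.1,0,0.4],[-0.012,-0.1,0.1,-1,0.4],[-0.018,-0.15,0.1,-2,0.4],[-0.022,-0.182,0.1,-2,0.4],[-0.022,-0.182,0.1,-2,0.4],[-0.022,-0.182,0.06,-2,0.4],[-0.022,-0.182,0.04,-2,0.4],[-0.022,-0.182,0.03,-2,0.4],[-0.022,-0.182,0.03,-2,0.4]]'
cat > v.py <<'E'
import sys
from fit import *
n=sys.argv[1]; p=list(map(float,sys.argv[2:5])); tag=sys.argv[5]; yaw=np.radians(float(sys.argv[6])); u0,v0=map(int,sys.argv[7:9])
S={c:snap(c,c+tag) for c in('scene','top')}; out=[]
for c in S:
    for m in r.mark_of(c,n)[:2]: print(c,m['location'],round(m['conf'],2))
    # overlay of expected silhouette
    im=cv2.imread(f'pics/{c}{tag}.png'); k=cv2.findContours((sil(S[c],n,p,yaw)>.5).astype(np.uint8),0,2)[0]; cv2.drawContours(im,k,-1,(255,0,255),1)
    u,v=proj(S[c],p).astype(int); u=min(max(u,70),570); v=min(max(v,60),340); out.append(cv2.resize(im[v-60:v+60,u-70:u+70],(400,343),interpolation=cv2.INTER_CUBIC))
cv2.imwrite(f'pics/v{tag}.png',np.hstack(out)); print(r.read_state()['position'])
E
python3 v.py pack_medium .535 -.422 .06 6 1.3 0 0
```

```text
clock: 14.35
position: [0.5347, -0.4218, 0.0987]
eef_rot: [[-1.0, -0.025, -0.001], [-0.025, 1.0, 0.001], [0.001, 0.001, -1.0]]
wrist_force: [0.0, -0.6, -5.3]
opening: 0.622
finger_force: 65.9
scene [0.5321, -0.4228, 0.0603] 0.83
top [0.5395, -0.4171, 0.062] 0.54
[ 0.53539197 -0.42301115  0.10086084]
```

View pics/v6.png

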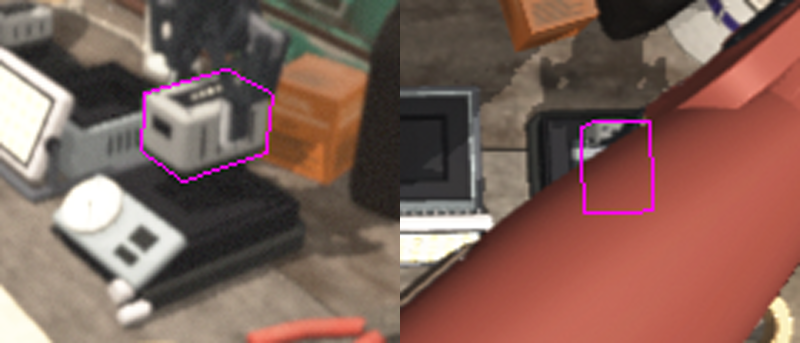

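The expected outline matches the held pack, at left half (205,125). Inserting.

```bash
python3 -m jog '[[0,0,-0.008,0,0.4],[0,0,-0.014,0,0.4],[0,0,-0.018,0,0.4],[0,0,-0.022,0,0.4],[0,0,-0.022,0,0.4]]'
```

```text
clock: 15.18
position: [0.5346, -0.4222, 0.0768]
eef_rot: [[-1.0, -0.024, -0.0], [-0.024, 1.0, 0.001], [0.0, 0.001, -1.0]]
wrist_force: [-1.3, 0.2, -4.6]
opening: 0.623
finger_force: 66.1
```

```bash
python3 -m jog '[[0,0,-0.004,0,0.4],[0,0,-0.008,0,0.4],[0,0,-0.01,0,0.4],[0,0,-0.01,0,0.4]]'
```

```text
clock: 15.68
position: [0.5348, -0.4224, 0.0679]
eef_rot: [[-1.0, -0.025, 0.0], [-0.025, 1.0, -0.0], [-0.0, -0.0, -1.0]]
wrist_force: [-2.5, 2.3, 1.5]
opening: 0.621
finger_force: 66.7
```

```bash
python3 -m jog '[[0,0,-0.001,0,0.4],[0,0,-0.002,0,0.4],[0,0,-0.002,0,0.4]]'
```

```text
clock: 16.05
position: [0.5348, -0.4225, 0.0679]
eef_rot: [[-1.0, -0.025, 0.0], [-0.025, 1.0, -0.001], [-0.0, -0.001, -1.0]]
wrist_force: [-8.1, 7.3, 15.1]
opening: 0.62
finger_force: 68.7
```

```bash
python3 -m jog '[[0,0,0.002,0,1],[0,0,0.002,0,1],[0,0,0.002,0,1],[0,0,0.04,0,1],[0,0,0.09,0,1],[0,0,0.11,0,1],[-0.005,0.05,0.11,0,1],[-0.01,0.1,0.11,0,1],[-0.015,0.15,0.11,0,1],[-0.02,0.2,0.11,0,1],[-0.026,0.25,0.11,0,1],[-0.032,0.3,0.11,0,1],[-0.038,0.35,0.11,0,1],[-0.044,0.4,0.11,0,1],[-0.05,0.45,0.11,1,1],[-0.056,0.5,0.11,2,1],[-0.062,0.55,0.11,2,1],[-0.065,0.594,0.11,2,1],[-0.065,0.594,0.11,2,1],[-0.065,0.594,0.11,2,1]]'
cat > w.py <<'E'
from fit import *
import sys
t=sys.argv[1]; S={c:snap(c,c+t) for c in('scene','top')}
G={'pack_large':(.469,.173,.026),'pack_medium':(.535,-.422,.03),'pack_small':(.581,-.041,.003)}
for n,p in G.items():
    v=[]
    for c in S:
        for m in r.masks_of(c,n):
            if m['conf']>.5 and np.linalg.norm(np.argwhere(m['mask']).mean(0)[::-1]-proj(S[c],np.array(p)+[0,0,.05]))<15: v.append((S[c],m['mask'].astype(np.float32))); break
    if v: print(n,len(v),fit(v,n,p))
    print([(m['location'],m['conf']) for c in S for m in r.mark_of(c,n)[:1]])
a=cv2.imread(f'pics/scene{t}.png')[170:290,230:390]; b=cv2.imread(f'pics/top{t}.png')[140:260,300:460]
cv2.imwrite(f'pics/w{t}.png',cv2.resize(np.hstack([a,b]),(800,300),interpolation=cv2.INTER_CUBIC)); print(r.read_state()['position'])
E
python3 w.py 7
```

```text
clock: 18.55
position: [0.4697, 0.1713, 0.1748]
eef_rot: [[-0.998, -0.06, -0.001], [-0.06, 0.998, -0.0], [0.001, -0.0, -1.0]]
wrist_force: [-0.7, -1.2, -0.9]
opening: 1.002
finger_force: 0.0
pack_large 2 (array([0.46944127, 0.17393921, 0.02538184]), np.float64(1.2195483436437782), np.float64(0.9918169306505857))
[([0.4695, 0.175, 0.0312], 0.75), ([0.4664, 0.1697, 0.0262], 0.66)]
pack_medium 2 (array([ 0.53476948, -0.42127211,  0.02884366]), np.float64(5.06240226506803), np.float64(0.22332293736707212))
[([0.5345, -0.4219, 0.0274], 0.71), ([0.5381, -0.4183, 0.0329], 0.63)]
pack_small 2 (array([ 0.5816377 , -0.04075366,  0.00091721]), np.float64(0.45508391334392756), np.float64(0.23414430834599428))
[([0.5825, -0.0443, 0.0023], 0.96), ([0.5821, -0.0401, 0.0015], 0.98)]
[0.469826   0.17155539 0.17534942]
```

View pics/w7.png

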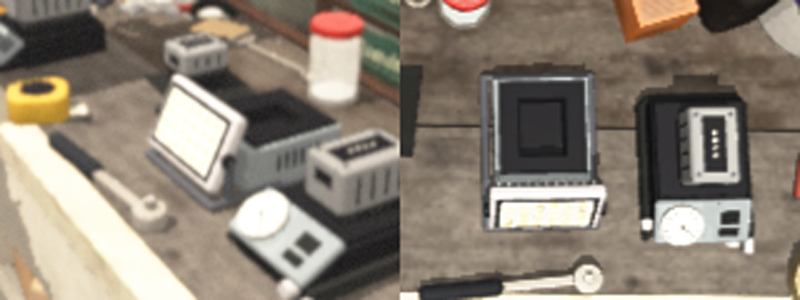

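The crop shows the medium pack seated in the inflator (right half (712,145)) and the light's bay empty, centred at about (542,127). Now the large pack.

```bash
python3 -m jog '[[0,0.001,-0.04,0,1],[0,0.001,-0.08,0,1],[0,0.001,-0.102,0,1],[0,0.001,-0.102,0,1],[0,0.001,-0.102,0,0.4],[0,0.001,-0.102,0,0.4],[0,0.001,-0.102,0,0.4],[0,0.001,-0.102,0,0.4],[0,0.001,-0.102,0,0.4],[0,0.001,-0.102,0,0.4]]'
python3 - <<'E'
from h import *
s=r.snapshot('top')
for u,v in((542,127),(519,100),(566,100),(519,157),(566,157)): print(ray(s,(u-400)/2.5+300-.3,v/2.5+140-.3,.052).round(4))
a=cv2.resize(s['img'][160:230,325:390,::-1],None,fx=8,fy=8,interpolation=cv2.INTER_CUBIC); cv2.imwrite('pics/bay.png',cv2.convertScaleAbs(a,alpha=2.5))
E
```

```text
clock: 20.5
position: [0.471, 0.1728, 0.0751]
eef_rot: [[-0.998, -0.059, 0.003], [-0.059, 0.998, 0.001], [-0.003, 0.0, -1.0]]
wrist_force: [-0.5, 1.4, 5.7]
opening: 0.624
finger_force: 65.1
[ 0.5575 -0.2412  0.052 ]
[ 0.5882 -0.2148  0.052 ]
[ 0.5891 -0.2687  0.052 ]
[ 0.5228 -0.2151  0.052 ]
[ 0.5236 -0.2686  0.052 ]
```

View pics/bay.png

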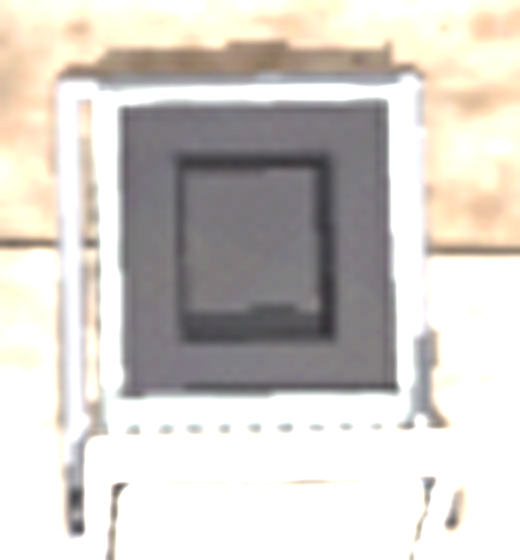

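The bay picture shows the light's well centred at (255,247), which is world (.557,-.241) with yaw about 2°. Lifting the large pack and carrying it over.

```bash
python3 -m jog '[[0,0,0.02,0,0.4],[0,0,0.06,0,0.4],[0,0,0.1,0,0.4],[0,0,0.12,0,0.4],[0.01,-0.05,0.12,0,0.4],[0.02,-0.1,0.12,0,0.4],[0.03,-0.15,0.12,0,0.4],[0.04,-0.2,0.12,-1,0.4],[0.05,-0.25,0.12,-1,0.4],[0.06,-0.3,0.12,-1,0.4],[0.072,-0.35,0.12,-1,0.4],[0.082,-0.39,0.12,-1,0.4],[0.087,-0.4135,0.12,-1,0.4],[0.087,-0.4135,0.12,-1,0.4],[0.087,-0.4135,0.09,-1,0.4],[0.087,-0.4135,0.06,-1,0.4],[0.087,-0.4135,0.045,-1,0.4],[0.087,-0.4135,0.04,-1,0.4],[0.087,-0.4135,0.04,-1,0.4]]'
python3 v.py pack_large .557 -.241 .066 8 2.2 0 0
```

```text
clock: 22.92
position: [0.5571, -0.2409, 0.1139]
eef_rot: [[-0.999, -0.042, 0.001], [-0.042, 0.999, -0.0], [-0.0, -0.0, -1.0]]
wrist_force: [-0.9, 1.0, -2.8]
opening: 0.625
finger_force: 65.4
scene [0.5561, -0.2433, 0.0685] 0.59
scene [0.5341, -0.4235, 0.0289] 0.4
[ 0.55735668 -0.24127525  0.11445637]
```

View pics/v8.png

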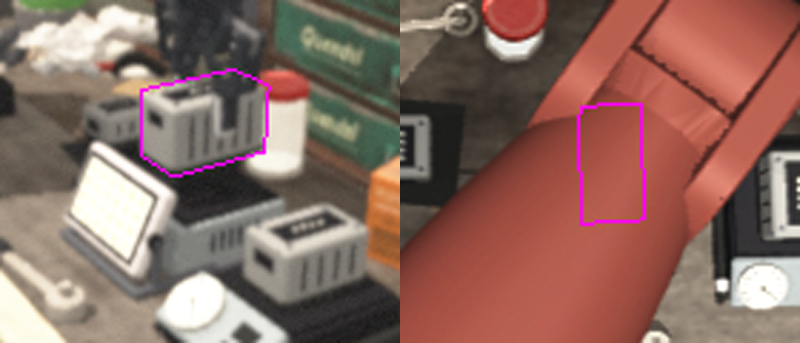

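The outline fits the held large pack, which sits clear behind the LED panel. Inserting.

```bash
python3 -m jog '[[0,0,-0.008,0,0.4],[0,0,-0.014,0,0.4],[0,0,-0.018,0,0.4],[0,0,-0.022,0,0.4],[0,0,-0.025,0,0.4],[0,0,-0.025,0,0.4]]'
```

```text
clock: 23.88
position: [0.5567, -0.2408, 0.0881]
eef_rot: [[-0.999, -0.042, -0.0], [-0.042, 0.999, 0.0], [0.0, 0.0, -1.0]]
wrist_force: [-0.3, -0.6, -4.9]
opening: 0.633
finger_force: 65.5
```

```bash
python3 -m jog '[[0,0,-0.004,0,0.4],[0,0,-0.007,0,0.4],[0,0,-0.009,0,0.4],[0,0,-0.009,0,0.4]]'
```

```text
clock: 24.38
position: [0.557, -0.2411, 0.0812]
eef_rot: [[-0.999, -0.042, 0.001], [-0.042, 0.999, -0.001], [-0.001, -0.001, -1.0]]
wrist_force: [-6.0, 2.7, 8.9]
opening: 0.626
finger_force: 67.1
```

```bash
python3 -m jog '[[0,0,-0.001,0,0.4],[0,0,-0.001,0,0.4],[0,0,0.001,0,1],[0,0,0.001,0,1],[0,0,0.001,0,1],[0,0,0.03,0,1],[0,0,0.07,0,1],[0,0,0.09,0,1],[0.006,0.05,0.09,0,1],[0.012,0.1,0.09,-1,1],[0.018,0.15,0.09,-1,1],[0.024,0.2,0.09,-1,1],[0.024,0.2,0.09,-1,1],[0.024,0.2,0.05,-1,1],[0.024,0.2,0.03,-1,1],[0.024,0.2,0.03,-1,1]]'
python3 v.py pack_large .557 -.241 .032 9 2.2 0 0
python3 - <<'E'
from h import *
s=r.snapshot('top')
print([(m['location'],m['conf']) for c in ('scene','top') for m in r.mark_of(c,'charger')[:1]])
cv2.imwrite('pics/ch.png',cv2.convertScaleAbs(cv2.resize(s['img'][185:260,180:245,::-1],None,fx=8,fy=8,interpolation=cv2.INTER_CUBIC),alpha=2.5))
E
```

```text
clock: 26.38
position: [0.5794, -0.0412, 0.1074]
eef_rot: [[-1.0, -0.024, -0.003], [-0.024, 1.0, 0.001], [0.003, 0.001, -1.0]]
wrist_force: [0.4, 0.1, 0.7]
opening: 0.995
finger_force: 0.0
scene [0.5593, -0.2401, 0.0339] 0.59
top [0.5518, -0.2449, 0.0297] 0.96
top [0.5559, -0.24, 0.001] 0.56
[ 0.58162493 -0.04149794  0.11081635]
[([0.4716, 0.1766, -0.0042], 0.57)]
```

View pics/v9.png

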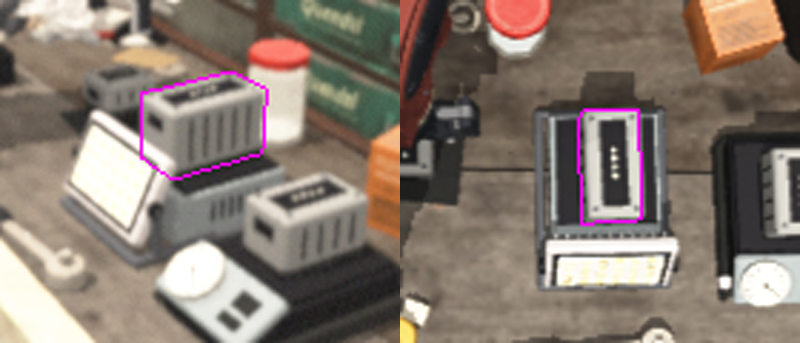

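View pics/ch.png

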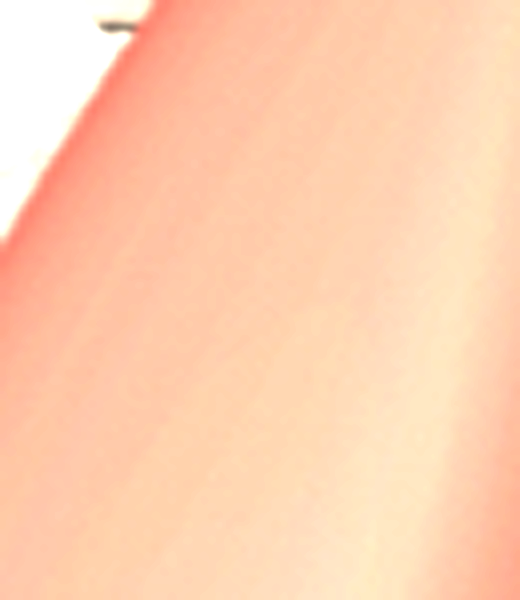

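The light's pack matches the home outline in both views. The charger is hidden by the arm, so for its bay I'll use the earlier fit (.470,.172), which the grasp also confirmed. Taking the small pack.

```bash
python3 -m jog '[[0,0.001,-0.04,0,1],[0,0.001,-0.07,0,1],[0,0.001,-0.081,0,1],[0,0.001,-0.081,0,1],[0,0.001,-0.081,0,0.4],[0,0.001,-0.081,0,0.4],[0,0.001,-0.081,0,0.4],[0,0.001,-0.081,0,0.4],[0,0.001,-0.081,0,0.4],[0,0.001,-0.081,0,0.4],[0,0.001,-0.081,0,0.4]]'
```

```text
clock: 28.1
position: [0.582, -0.0404, 0.03]
eef_rot: [[-1.0, -0.024, 0.003], [-0.024, 1.0, -0.001], [-0.003, -0.001, -1.0]]
wrist_force: [0.1, -0.6, 5.2]
opening: 0.625
finger_force: 64.7
```

```bash
python3 -m jog '[[0,0,0.03,0,0.4],[0,0,0.08,0,0.4],[0,0,0.1,0,0.4],[-0.026,0.05,0.1,0,0.4],[-0.052,0.1,0.1,1,0.4],[-0.078,0.15,0.1,1.5,0.4],[-0.1,0.19,0.1,1.5,0.4],[-0.111,0.213,0.1,1.5,0.4],[-0.111,0.213,0.1,1.5,0.4],[-0.111,0.213,0.08,1.5,0.4],[-0.111,0.213,0.06,1.5,0.4],[-0.111,0.213,0.055,1.5,0.4],[-0.111,0.213,0.055,1.5,0.4]]'
python3 v.py pack_small .470 .1725 .058 10 2.9 0 0
```

```text
clock: 29.72
position: [0.4696, 0.1725, 0.0825]
eef_rot: [[-0.999, -0.05, -0.001], [-0.05, 0.999, -0.0], [0.001, -0.0, -1.0]]
wrist_force: [-0.3, -0.4, -2.0]
opening: 0.625
finger_force: 64.5
scene [0.4702, 0.1707, 0.0543] 0.77
top [0.7106, -0.1487, -0.0031] 0.72
top [0.4709, 0.1705, 0.0582] 0.45
[0.47039678 0.17294277 0.08401737]
```

View pics/v10.png

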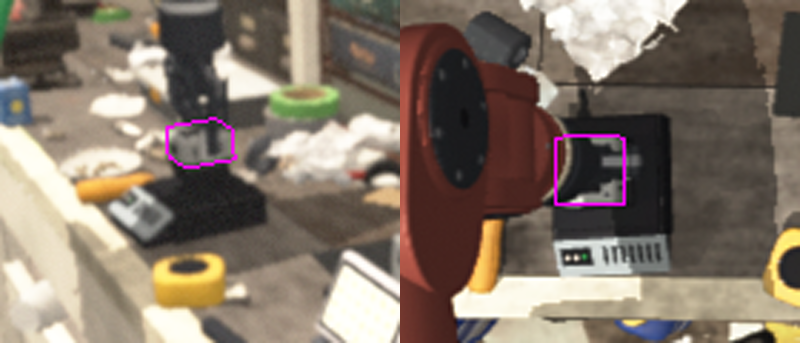

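The outline fits, with the small pack hovering over the charger. Inserting.

```bash
python3 -m jog '[[0,0,-0.008,0,0.4],[0,0,-0.014,0,0.4],[0,0,-0.019,0,0.4],[0,0,-0.024,0,0.4],[0,0,-0.024,0,0.4]]'
```

```text
clock: 30.55
position: [0.4694, 0.173, 0.0588]
eef_rot: [[-0.999, -0.051, -0.001], [-0.051, 0.999, 0.0], [0.001, 0.0, -1.0]]
wrist_force: [-0.1, 0.2, -3.0]
opening: 0.62
finger_force: 64.5
```

```bash
python3 -m jog '[[0,0,-0.004,0,0.4],[0,0,-0.007,0,0.4],[0,0,-0.009,0,0.4],[0,0,-0.009,0,0.4]]'
```

```text
clock: 31.05
position: [0.47, 0.1731, 0.0529]
eef_rot: [[-0.999, -0.051, 0.001], [-0.051, 0.999, -0.0], [-0.001, -0.0, -1.0]]
wrist_force: [-11.4, -2.1, 22.3]
opening: 0.617
finger_force: 67.6
```

```bash
python3 -m jog '[[0,0,0.002,0,0.4],[0,0,0.002,0,1],[0,0,0.002,0,1],[0,0,0.002,0,1],[0,0,0.04,0,1],[0,0,0.09,0,1],[0,0,0.14,0,1],[0,0.05,0.17,0,1],[0,0.1,0.17,0,1],[0,0.15,0.17,0,1],[0,0.18,0.17,0,1],[0,0.18,0.17,0,1]]'
python3 v.py pack_small .470 .1725 .026 11 2.9 0 0; sed -i "s/'pack_large':(.469.*/'pack_large':(.557,-.241,.032),'pack_medium':(.535,-.422,.03),'pack_small':(.47,.1725,.026)}/" w.py; python3 w.py 12
python3 - <<'E'
from h import *
print([(n,np.round(m['location'],3)) for n in('tape_measure','ratchet','jar') for m in r.mark_of('top',n)[:2]])
E
```

```text
clock: 32.55
position: [0.4693, 0.3547, 0.2197]
eef_rot: [[-0.999, -0.053, -0.001], [-0.053, 0.999, -0.0], [0.001, 0.0, -1.0]]
wrist_force: [-0.4, 0.2, -0.2]
opening: 1.001
finger_force: 0.0
scene [0.5821, -0.0431, -0.0025] 0.73
scene [0.4708, 0.1686, 0.0234] 0.52
top [0.4721, 0.1711, 0.0276] 0.84
[0.46997996 0.35222063 0.22031743]
pack_large 2 (array([ 0.55674147, -0.24109425,  0.03165555]), np.float64(2.389948349918905), np.float64(0.22455401699145283))
[([0.5564, -0.2437, 0.0331], 0.74), ([0.551, -0.244, 0.0301], 0.69)]
pack_medium 2 (array([ 0.53543443, -0.42315093,  0.02951508]), np.float64(5.116202139683428), np.float64(0.22473875351576528))
[([0.5377, -0.4203, 0.0291], 0.97), ([0.5364, -0.4201, 0.0321], 0.72)]
pack_small 2 (array([0.46759271, 0.17086295, 0.02557491]), np.float64(-1.020387310351191), np.float64(0.19593334406984972))
[([0.4691, 0.1725, 0.0244], 0.65), ([0.4734, 0.1731, 0.028], 0.87)]
[0.4698274  0.35306024 0.2203305 ]
[('tape_measure', array([ 0.388, -0.025, -0.001])), ('tape_measure', array([ 0.578, -0.038,  0.001])), ('ratchet', array([ 0.539, -0.423,  0.033])), ('jar', array([ 0.711, -0.15 , -0.002])), ('jar', array([0.47 , 0.175, 0.003]))]
```

View pics/v11.png

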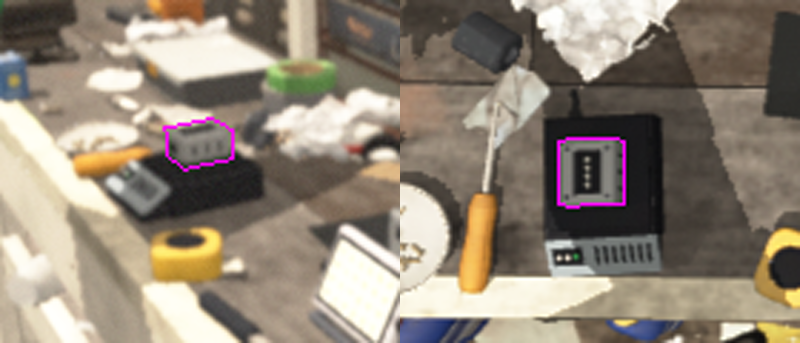

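The small pack sits home in the charger, at right half (590,172). Both views put all three packs at their home heights, and the arm is clear.

```bash
python3 -c "
from plant import r
print(r.finish_job())"
```

```text
the job is handed in; nothing more can be done
None
```

The job is handed in at about 33 s: the large pack is home in the work light, the medium one in the inflator and the small one on the charger; the tape measure, ratchet and jar were never touched.

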